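# Hang the wash baskets on the drip rack and lock the keeper

### The job

Pull the steel pin out of the drip rack's lock bracket and stand it in the hole of the wooden block, slide the keeper fully open by its black handle, and hang every wash basket on the rack, one to a place: bring its bar in from the front under the horns of a pair of hooks and let it down into their throats, so that it hangs free and still. Then slide the keeper closed until its hole lines up with the bracket's holes and push the pin back down through them until its collar sits on the bracket. Do not disturb the other things on the bench.

Things in the scene. Friction and masses are not known exactly. Their poses are not given: they have to be found in the camera images.
- rack: fixed steel drip rack, placed and turned differently each time, 150 x 450 mm, 175 mm high. Origin: on the bench under the middle of the hook line; x to its back (away from the robot), y along it to the left, z up. Three hanging places 125 mm apart along y, each a pair of hooks (plates 8 mm thick, 36 mm to either side of the place's middle) that open to the front (-x). 6 mm drip tray below, rims 14 mm
- hook1 (a point): left (+y) hanging place: where the centre of a basket's bar lies when seated, 120 mm above the bench; rack axes. Hook shape in x, z from this point, mm: throat x -10 to 10, its floor a 45 degree V that centres the bar; front lip x -17 to -10, top z 9; horn over it x -14 to 20, z 31 to 39; arms x -17 to 83, z -20 to -8, back to a beam at x 80
- hook2 (a point): middle hanging place, same shape. The 10 mm bar enters from the front through the 22 mm gap between lip and horn, its centre about 20 mm above this point, then drops 20 mm into the throat. Between the two hooks of a place the space is free back to the beam
- hook3 (a point): right (-y) hanging place, same shape
- keeper (a joint): slide of the keeper, m: 0 = fully open at its stop (towards the rack's +y), 0.024 = holes in line, 0.034 = end of travel (-y). A dark bar at the back with three 8 mm fingers over the horns (top 169 mm above the bench), bent down in front of one hook of each place; open, they stand 60 mm to +y of each place's middle. Starts closed and pinned; friction 2 N, stays where left
- keeper_handle (a point): grip point on the keeper's black upright handle plate at its +y end: 10 mm thick (y), 28 mm wide (x), from 24 mm below to 16 mm above this point, which is 190 mm above the bench (rack axes); 50 mm behind the keeper's hole in x
- keeper_hole (a point): centre of the 15 mm vertical hole in the keeper's end plate, at the plate's top face; the plate is 6 mm thick and runs between the two bracket plates
- lock_hole (a point): centre of the 15 mm vertical hole in the top face of the fixed lock bracket at the rack's +y end, 174 mm above the bench (rack axes); two plates 50 x 44 x 6 mm, z 152 to 158 and 168 to 174 mm, holes in line; a steel web at the bracket's front, no higher than its top
- pin: steel retaining pin, at the start upright in the lock bracket with its collar on it; origin at its tip, z up along the pin. Shank 12 mm across, tapered to 5 mm over the lowest 12 mm; collar 24 mm across from 48 to 52 mm above the tip; round grip 16 mm across from 52 to 86 mm above the tip; 70 g
- pin_collar (a point): centre of the underside of the pin's collar, 48 mm above its tip
- pin_block: wooden block 60 x 60 x 36 mm, fixed, with an upright 16 mm hole in the middle of its top, 30 mm deep (its floor is 6 mm above the bench); origin: centre of the underside
- basket1: wash basket, tray 60 (x) x 80 (y) x 28 mm with a circuit board fixed in it. A round bar 10 mm thick, 96 mm long along y, centred 90 mm above the underside, is carried by two wires (at y +-20 mm near the bar). In its middle an upright black grip plate, 10 (x) x 30 mm (y), 95 to 140 mm above the underside. 0.2 to 0.3 kg, same either way round. Origin: centre of underside. May be absent
- basket2: wash basket, tray 60 (x) x 80 (y) x 28 mm with a circuit board fixed in it. A round bar 10 mm thick, 96 mm long along y, centred 90 mm above the underside, is carried by two wires (at y +-20 mm near the bar). In its middle an upright black grip plate, 10 (x) x 30 mm (y), 95 to 140 mm above the underside. 0.2 to 0.3 kg, same either way round. Origin: centre of underside. May be absent
- basket3: wash basket, tray 60 (x) x 80 (y) x 28 mm with a circuit board fixed in it. A round bar 10 mm thick, 96 mm long along y, centred 90 mm above the underside, is carried by two wires (at y +-20 mm near the bar). In its middle an upright black grip plate, 10 (x) x 30 mm (y), 95 to 140 mm above the underside. 0.2 to 0.3 kg, same either way round. Origin: centre of underside. May be absent
- basket1_bar (a point): centre of this basket's bar, 90 mm above its underside (axes as the basket's)
- basket2_bar (a point): centre of this basket's bar, 90 mm above its underside (axes as the basket's)
- basket3_bar (a point): centre of this basket's bar, 90 mm above its underside (axes as the basket's)
- spool: bystander: spool of solder, 54 mm across, 38 mm high, left of the rack; leave alone
- meter: bystander: yellow multimeter 125 x 66 x 37 mm, left of the rack; leave alone

How it is judged:
On the way, in this order (a step that is already met when the one before it is completed fails the run):
1. the pin stands in the hole of the wooden block (horizontal distance between pin and pin_block below 0.007 m and z of pin in the frame of pin_block below 0.012 m and angle between pin's own z axis and vertical below 0.2 rad), for 0.2 s.
2. the keeper is slid fully open (value of joint keeper below 0.005 m), for 0.2 s.
3. every basket hangs still in a pair of hooks (((x of basket1_bar in the frame of hook1 between -0.009 and 0.009 m and y of basket1_bar in the frame of hook1 between -0.014 and 0.014 m and z of basket1_bar in the frame of hook1 between -0.006 and 0.006 m) or (x of basket1_bar in the frame of hook2 between -0.009 and 0.009 m and y of basket1_bar in the frame of hook2 between -0.014 and 0.014 m and z of basket1_bar in the frame of hook2 between -0.006 and 0.006 m) or (x of basket1_bar in the frame of hook3 between -0.009 and 0.009 m and y of basket1_bar in the frame of hook3 between -0.014 and 0.014 m and z of basket1_bar in the frame of hook3 between -0.006 and 0.006 m)) and angle between each of basket1, basket2, basket3's own z axis and vertical below 0.15 rad and linear speed of each of basket1, basket2, basket3 below 0.03 m/s and ((x of basket2_bar in the frame of hook1 between -0.009 and 0.009 m and y of basket2_bar in the frame of hook1 between -0.014 and 0.014 m and z of basket2_bar in the frame of hook1 between -0.006 and 0.006 m) or (x of basket2_bar in the frame of hook2 between -0.009 and 0.009 m and y of basket2_bar in the frame of hook2 between -0.014 and 0.014 m and z of basket2_bar in the frame of hook2 between -0.006 and 0.006 m) or (x of basket2_bar in the frame of hook3 between -0.009 and 0.009 m and y of basket2_bar in the frame of hook3 between -0.014 and 0.014 m and z of basket2_bar in the frame of hook3 between -0.006 and 0.006 m)) and ((x of basket3_bar in the frame of hook1 between -0.009 and 0.009 m and y of basket3_bar in the frame of hook1 between -0.014 and 0.014 m and z of basket3_bar in the frame of hook1 between -0.006 and 0.006 m) or (x of basket3_bar in the frame of hook2 between -0.009 and 0.009 m and y of basket3_bar in the frame of hook2 between -0.014 and 0.014 m and z of basket3_bar in the frame of hook2 between -0.006 and 0.006 m) or (x of basket3_bar in the frame of hook3 between -0.009 and 0.009 m and y of basket3_bar in the frame of hook3 between -0.014 and 0.014 m and z of basket3_bar in the frame of hook3 between -0.006 and 0.006 m))), for 0.2 s.
4. the keeper is closed and the pin is through bracket and keeper, collar down (horizontal distance between pin_collar and lock_hole below 0.004 m and z of pin_collar in the frame of lock_hole between -0.004 and 0.005 m and angle between pin's own z axis and vertical below 0.15 rad and value of joint keeper between 0.0205 and 0.0275 m), for 0.2 s.
At the end, for the whole second after the job is handed in: each basket present is seated in its own place (bar within 9 mm in x, 14 mm in y, 6 mm in height of the place's point), level within 0.15 rad, still; keeper 0.0205 to 0.0275 m; pin upright through the lock bracket within 4 mm, collar at most 5 mm above it (all of step 3 and all of step 4 and linear speed of pin below 0.03 m/s); the robot touches nothing.
It fails at once if the solder spool is pushed more than 30 mm (distance of spool from where it was at the start of the episode above 0.03 m).
It fails at once if the multimeter is pushed more than 30 mm (distance of meter from where it was at the start of the episode above 0.03 m).
Of basket1, basket2, basket3 only 2 to 3 are there at a start; the rules pass over those that are not, and their reading is None.
At some moment in a run one of basket1, basket2, basket3 may be knocked a few centimetres aside while the robot is not near it.
It also fails if it takes over 208 s, if anything falls off the work surface, if the arm or the gripper's body presses on something with over 40 N, if the wrist force passes 120 N, or if a joint passes its speed limit or range.

### The arm

A 7-joint arm with a two-finger parallel gripper is mounted at the origin on a cart in front of the work surface, level with it; the furniture and walls round the work are solid. World frame = base frame: x ahead of the robot, y to its left, z up, the work surface at z = 0. Lengths are in m, angles in rad, forces in N, time in s.
With the tool pointing down it reaches from about 0.425 to 0.925 m from the base axis. Payload 6.8 kg.
Tool frame: the origin (TCP) lies on the centre line of the jaws, within the pads' length; the fingertips stand 8 mm ahead of it and the grasp point (between the pads) lies 11 mm behind it (bot.tips_ahead is the distance from the TCP to the fingertips, in m); z points along the fingers, y is the line along which they close (so a half turn about z gives the same grasp; the last joint's range is limited). The gripper opens to 85 mm and grips with 20 to 120 N. Pads are 22 mm wide; open, the fingers measure 114 mm over their backs; the gripper's body (76 mm by 85 mm) begins 54 mm behind the grasp point. The pads swing forward as they close: fully open they stand 13 mm farther back than shut.
Start: joints at [-1.449, 0.477, 0.022, 1.555, -0.011, 1.109, -0.083], TCP at [0.154, 0.657, 0.239] pointing down, gripper open.
Joint ranges: [-2.96, 2.96], [-0.34, 2.1], [-1.41, 1.46], [0.24, 2.44], [-1.37, 4.51], [0.17, 1.92], [-2.96, 2.96]. Speed limits (rad/s): [2.39, 2.39, 3.14, 3.14, 3.14, 3.14, 3.14].

### API

Orientations are given as a unit quaternion [w, x, y, z].
In Python, from station import bot gives the robot as it stands.
- The arm moves only by the tool send_rows, never from a script. Its argument "deltas" is text: rows parted by semicolons, each of 4 numbers parted by spaces: the shift along the tool's x, y, z in m, then the turn about the tool's z in degrees. In form: x y z spin; .... A call has 1 to 5 rows; each row is the pose to reach, as a shift and turn from the pose commanded when the call began, along the tool's axes at that moment; what a row does not reach only later rows make up. A row lasts 1/10 s, in which the tool goes at most 50 mm and 8.59 degrees, less where a joint would pass 70% of its speed; a pose out of reach is approached as far as the arm can. A call with a gripper value outside its range is refused whole. "claw" is the opening, from 0 (shut) to 1 (fully open), set as the call begins (left out, the last holds). The fingers move at their own pace and stop on an object; "force" is the grip in N (left out, the last holds). Time passes only in rows, so rows that repeat a pose let the fingers close. It gives the time, the measured TCP pose, the force, the opening and the grip force at its end, in the units of the state.
- bot.get_obs(): the state, without advancing time (a new reading comes with each control period).
- bot.read_camera(name): name is "side" or "top" or "wrist"; returns a dict with "img" (480x640x3 uint8, red, green, blue), "depth" (480x640 float32, m along the optical axis (not along the pixel's ray), 0 where there is no reading), "fx", "fy", "cx", "cy" (pixels), "dist_coeffs" ([k1, k2, p1, p2, k3] as OpenCV has them; the pictures are not rectified), "camera_from_world" (4x4, takes a point from world to camera coordinates). Camera axes: x right, y up, looking along -z (the intrinsics and any distortion apply to the point x, -y, -z); pixel columns grow to the right and rows downward; lengths in m; the calibration is good to about 2 mm. A picture is of the moment at which its call begins.
- bot.hand_in(): hands the job in; it is judged then, once.
Trained networks look in a picture, given as the dict that the camera call returned (one of the last four; its "shot" number tells which), for a name from the list of things; names that differ only in an ending like _2 or _b are one class to them, and where a whole thing is asked for, a point or a joint stands for the part that bears it (a point fixed in the world has none). Each returns a list of dicts, best first, with "confidence" (0 to 1); they miss things now and then, are a little off and sometimes report something else, mostly with a low value. They report only what shows in the picture. A call takes as long as a camera call.
- bot.masks_of(picture, query): "mask" (480x640 bool, what is visible of it).
- bot.landmark_of(picture, query): "xyz" ([x, y, z] in m, in world coordinates, good to about 4 mm: a listed point, or the origin of a listed thing).
The state is a dict: "t": time; "q": joint angles; "joint_vel": joint speeds; "joint_torque": joint torques, N m; "eef_pos": TCP position; "tool_rot": TCP orientation; "contact_force": force on the tool from outside, world axes, zero at the start; "torque": the same for the moment, N m; "gripper_width": opening from 0.0 (shut) to 1.0 (fully open); "grasp_force": force on a finger pad.
Only numpy, scipy, OpenCV 4.12 (cv2) and the standard library are available. Lean on these libraries where they do the work, as an engineer would, in place of code of your own. Each camera call takes 0.05 s, during which the arm holds its last target. There are 200 camera calls.

## Working session

There is one attempt and no reset: what is moved stays moved. The work goes in short steps, Python scripts to look and compute and a tool call to move; the robot and the scene stay as the last step left them, time stands still between calls to the robot, and variables do not carry over. Pictures are saved under pics/ and viewed, at most 14 in all, crops included, and the job is handed in when it is done.

Besides the shell and the picture viewer there is one more tool, called after "Call:" as a command line: name --argument value ..., lists and objects as JSON in quotes. send_rows: Moves the arm, as the interface text tells. Its arguments: {"type":"object","properties":{"deltas":{"type":"string"},"claw":{"type":"number"},"force":{"type":"number"}},"required":["deltas"]}

```bash
mkdir -p pics; ls
cat > h.py <<'E'
import numpy as np, cv2, sys
from station import bot
def save(p,name): cv2.imwrite('pics/'+name, p['img'][:,:,::-1])
def world(p,uv,d):
    K=np.array([[p['fx'],0,p['cx']],[0,p['fy'],p['cy']],[0,0,1.]])
    n=cv2.undistortPoints(np.array(uv,float).reshape(-1,1,2),K,np.array(p['dist_coeffs'],float)).reshape(-1,2)
    d=np.asarray(d,float)
    c=np.c_[n[:,0]*d,-n[:,1]*d,-d,np.ones(len(n))]
    return (np.linalg.inv(p['camera_from_world'])@c.T).T[:,:3]
def project(p,X):
    K=np.array([[p['fx'],0,p['cx']],[0,p['fy'],p['cy']],[0,0,1.]])
    X=np.atleast_2d(X); c=(p['camera_from_world']@np.c_[X,np.ones(len(X))].T).T[:,:3]*[1,-1,-1]
    return cv2.projectPoints(c,np.zeros(3),np.zeros(3),K,np.array(p['dist_coeffs'],float))[0].reshape(-1,2)
def cloud(p,mask=None):
    m=p['depth']>0
    if mask is not None: m&=mask
    v,u=np.nonzero(m); return world(p,np.c_[u,v],p['depth'][v,u]),np.c_[u,v]
def R(): 
    w,x,y,z=bot.get_obs()['tool_rot']
    from scipy.spatial.transform import Rotation as Ro
    return Ro.from_quat([x,y,z,w]).as_matrix()
def to(target):  # world target of TCP -> tool deltas
    o=bot.get_obs(); return R().T@(np.array(target)-o['eef_pos'])
E
cat > a.py <<'E'
from h import *
o=bot.get_obs(); print({k:np.round(v,3) for k,v in o.items()}, bot.tips_ahead); print(np.round(R(),3))
for cam in ['top','side']:
    p=bot.read_camera(cam); save(p,cam+'0.png')
    print(cam, np.round(np.linalg.inv(p['camera_from_world'])[:3,3],3))
    for q in ['hook1','hook2','hook3','keeper_handle','keeper_hole','lock_hole','pin','pin_collar','pin_block','basket1','basket1_bar','spool','meter','rack']:
        print(q,[(np.round(r['xyz'],3).tolist(),round(r['confidence'],2)) for r in bot.landmark_of(p,q)])
E
python3 a.py
```

```text
pics
{'t': np.float64(0.0), 'q': array([-1.449,  0.478,  0.022,  1.556, -0.012,  1.109, -0.083]), 'joint_vel': array([-0.001, -0.001, -0.001,  0.001, -0.   ,  0.001,  0.001]), 'joint_torque': array([-1.0000e-03, -5.9644e+01,  1.6070e+00, -2.8119e+01,  1.2000e-02,
        9.0000e-03,  0.0000e+00]), 'eef_pos': array([0.154, 0.657, 0.238]), 'tool_rot': array([-0.   ,  0.115,  0.993, -0.001]), 'contact_force': array([ 0.545, -0.178, -0.692]), 'torque': array([-0.034,  0.027, -0.019]), 'grasp_force': np.float64(0.0), 'gripper_width': np.float64(1.002)} 0.008
[[-0.974  0.228 -0.   ]
 [ 0.228  0.974 -0.002]
 [-0.    -0.002 -1.   ]]
top [0.396 0.106 1.207]
hook1 [([0.62, -0.131, 0.125], 0.96), ([0.612, -0.008, 0.118], 0.83)]
hook2 [([0.62, -0.131, 0.125], 0.96), ([0.612, -0.008, 0.118], 0.83)]
hook3 [([0.62, -0.131, 0.125], 0.96), ([0.612, -0.008, 0.118], 0.83)]
keeper_handle [([0.617, 0.221, 0.186], 0.96)]
keeper_hole [([0.575, 0.222, 0.163], 0.75)]
lock_hole [([0.574, 0.224, 0.174], 0.66), ([0.621, 0.221, 0.189], 0.49)]
pin []
pin_collar [([0.568, 0.22, 0.181], 0.54), ([0.54, 0.416, -0.002
[... 570 characters left out ...]
09, -0.006, 0.12], 0.56)]
hook3 [([0.603, 0.12, 0.119], 0.65), ([0.616, -0.131, 0.121], 0.65), ([0.609, -0.006, 0.12], 0.56)]
keeper_handle [([0.622, 0.224, 0.191], 0.63), ([0.612, -0.002, 0.122], 0.39)]
keeper_hole [([0.569, 0.222, 0.166], 0.72)]
lock_hole [([0.568, 0.222, 0.174], 0.96)]
pin [([0.568, 0.225, 0.129], 0.65)]
pin_collar [([0.573, 0.223, 0.174], 0.52)]
pin_block [([0.486, 0.329, -0.004], 0.69)]
basket1 [([0.427, 0.011, 0.002], 0.79), ([0.431, 0.163, -0.003], 0.74)]
basket1_bar [([0.425, 0.158, 0.09], 0.75)]
spool [([0.538, 0.416, -0.001], 0.92)]
meter [([0.662, 0.401, 0.0], 0.81)]
rack [([0.612, -0.005, 0.001], 0.73), ([0.427, 0.013, 0.088], 0.73), ([0.538, 0.415, -0.0], 0.35)]
```

View pics/top0.png

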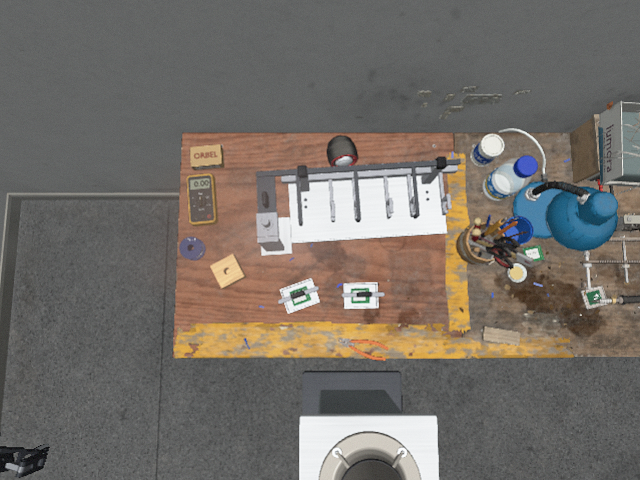

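View pics/side0.png

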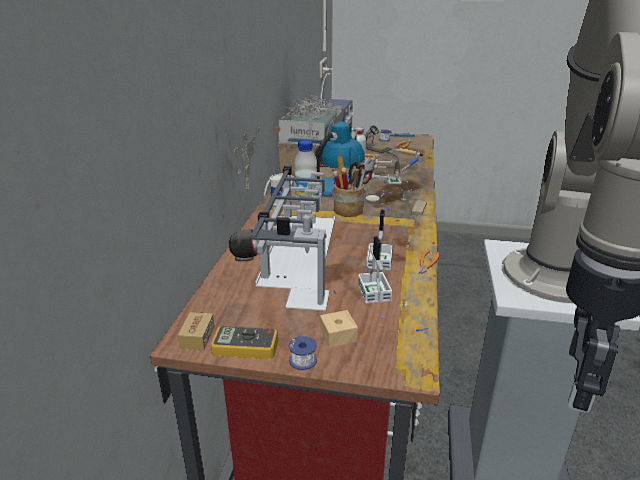

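Top view: rack at (256–460, 165–240), the pin's bracket at (266, 230), two baskets at (299, 294) and (362, 294), and the block at (227, 271). The side view agrees: two baskets, with the pin upright in the bracket at (306, 222). The rack is turned about 3.4°.

Call:
send_rows --deltas "-0.042 -0.027 -0.02 0; -0.084 -0.054 -0.04 0; -0.126 -0.081 -0.06 0; -0.168 -0.108 -0.06 0; -0.21 -0.137 -0.06 0" --claw 1

```text
t: 2.0
eef_pos: [0.3206, 0.4837, 0.3005]
tool_rot: [0.0, 0.115, 0.993, 0.001]
contact_force: [0.1, -0.0, -1.1]
gripper_width: 1.0
grasp_force: 0.0
```

Call:
send_rows --deltas "-0.042 -0.027 0 0; -0.084 -0.054 0 0; -0.126 -0.081 0 0; -0.168 -0.108 0 0; -0.21 -0.137 0 0"

```text
t: 2.5
eef_pos: [0.493, 0.3026, 0.2995]
tool_rot: [0.0, 0.115, 0.993, 0.0]
contact_force: [1.3, 0.5, -0.0]
gripper_width: 1.0
grasp_force: 0.0
```

Call:
send_rows --deltas "-0.042 -0.027 0 -8.3; -0.085 -0.055 0 -16.6; -0.085 -0.055 0 -16.6; -0.085 -0.055 0 -16.6; -0.085 -0.055 0 -16.6"

```text
t: 3.0
eef_pos: [0.561, 0.2327, 0.299]
tool_rot: [-0.0, -0.03, 1.0, 0.0]
contact_force: [-0.3, 0.3, 0.3]
gripper_width: 0.999
grasp_force: 0.0
```

```bash
cat > look.py <<'E'
from h import *
tag=sys.argv[1]; qs=sys.argv[2:]
o=bot.get_obs(); print(o['t'],np.round(o['eef_pos'],4),'yaw of tool y',np.degrees(np.arctan2(-R()[0,1],R()[1,1])).round(2))
p=bot.read_camera('wrist'); save(p,tag+'.png')
C=np.linalg.inv(p['camera_from_world']); print(np.round(C,3))
for q in qs: print(q,[(np.round(r['xyz'],4).tolist(),round(r['confidence'],2)) for r in bot.landmark_of(p,q)])
E
python3 look.py w1 pin pin_collar lock_hole keeper_hole keeper_handle hook1 pin_block basket1_bar
```

```text
3.0 [0.561  0.2327 0.299 ] yaw of tool y 3.45
[[-0.058 -0.961 -0.272  0.492]
 [ 0.998 -0.056 -0.017  0.229]
 [ 0.001 -0.272  0.962  0.435]
 [ 0.     0.     0.     1.   ]]
pin [([0.5693, 0.2223, 0.125], 0.82)]
pin_collar [([0.5711, 0.2224, 0.178], 0.72), ([0.4253, 0.1588, 0.0901], 0.69)]
lock_hole []
keeper_hole []
keeper_handle [([0.6203, 0.2297, 0.1865], 0.79)]
hook1 [([0.6016, 0.117, 0.1175], 0.75), ([0.6079, -0.0087, 0.1195], 0.68), ([0.5722, 0.2186, 0.1749], 0.44)]
pin_block [([0.4819, 0.3284, -0.0016], 0.63)]
basket1_bar [([0.4263, 0.1564, 0.092], 0.59), ([0.6093, -0.007, 0.0005], 0.49), ([0.4291, 0.0132, 0.087], 0.33), ([0.5703, 0.2246, 0.1274], 0.29)]
```

```bash
cat > geo.py <<'E'
from h import *
cam=sys.argv[1] if len(sys.argv)>1 else 'wrist'
p=bot.read_camera(cam); X,uv=cloud(p); print('t',bot.get_obs()['t'])
def reg(name,c,r,z0,z1):
    m=(np.hypot(X[:,0]-c[0],X[:,1]-c[1])<r)&(X[:,2]>z0)&(X[:,2]<z1)
    if m.sum()<8: print(name,'none',m.sum());return
    Q=X[m]; (cx,cy),(w,h),a=cv2.minAreaRect((Q[:,:2]*1000).astype(np.float32))
    print(name,m.sum(),'mean',Q.mean(0).round(4),'rect c',round(cx/1000,4),round(cy/1000,4),'size',round(w,1),round(h,1),'ang',round(a,1),'zmed',np.median(Q[:,2]).round(4))
if __name__=='__main__':
    reg('pin',(.57,.222),.02,.205,.22)
    reg('handle',(.621,.225),.03,.198,.215)
    reg('bracket',(.575,.222),.05,.171,.177)
    reg('block',(.485,.329),.05,.031,.042)
    reg('grip1',(.426,.157),.03,.132,.147)
    reg('grip2',(.428,.012),.03,.132,.147)
    reg('tray1',(.426,.157),.06,.024,.034)
    reg('tray2',(.428,.012),.06,.024,.034)
E
python3 geo.py wrist; python3 geo.py top; python3 geo.py side
```

```text
t 3.5
pin 664 mean [0.5694 0.2229 0.2121] rect c 0.5702 0.2228 size 15.2 15.0 ang 68.7 zmed 0.2127
handle 752 mean [0.6184 0.2254 0.2058] rect c 0.6201 0.2253 size 28.0 10.0 ang 3.2 zmed 0.2064
bracket 5198 mean [0.5614 0.2223 0.1749] rect c 0.5789 0.2231 size 90.8 43.9 ang 3.9 zmed 0.1749
block 4316 mean [0.4837 0.3305 0.037 ] rect c 0.4843 0.3311 size 61.2 60.8 ang 28.5 zmed 0.037
grip1 916 mean [0.427  0.1613 0.1399] rect c 0.4262 0.1606 size 10.4 30.1 ang 19.6 zmed 0.1405
grip2 501 mean [0.4274 0.0261 0.1388] rect c 0.4268 0.0228 size 9.7 20.6 ang 2.1 zmed 0.1398
tray1 946 mean [0.432  0.1659 0.0285] rect c 0.4257 0.1611 size 60.7 82.2 ang 20.2 zmed 0.0286
tray2 1303 mean [0.4261 0.022  0.0281] rect c 0.4262 0.0175 size 61.0 83.5 ang 1.5 zmed 0.0283
t 3.55
pin none 0
handle none 0
bracket none 0
block 12 mean [0.4871 0.3652 0.0368] rect c 0.4846 0.3646 size 23.4 2.7 ang 19.7 zmed 0.0367
grip1 none 0
grip2 77 mean [0.4263 0.0162 0.1404] rect c 0.4264 0.0158 size 8.7 32.1 ang 0.1 zmed 0.1404
tray1 36 mean [0.4392 0.1264 0.029 ] rect c 0.4376 0.1271 size 59.7 11.9 ang 24.7 zmed 0.02
[... 156 characters left out ...]
254 size 13.3 15.2 ang 59.2 zmed 0.2115
handle 74 mean [0.6205 0.2298 0.2039] rect c 0.6208 0.2291 size 26.2 11.9 ang 6.4 zmed 0.2044
bracket 294 mean [0.5665 0.229  0.1749] rect c 0.5781 0.2244 size 49.3 90.3 ang 89.6 zmed 0.1752
block 635 mean [0.4834 0.3353 0.037 ] rect c 0.4844 0.3323 size 60.7 64.3 ang 28.4 zmed 0.0374
grip1 54 mean [0.4266 0.1658 0.1395] rect c 0.4273 0.1624 size 10.2 32.9 ang 16.4 zmed 0.1405
grip2 35 mean [0.4268 0.0228 0.1395] rect c 0.4267 0.0201 size 30.5 9.5 ang 87.1 zmed 0.1405
tray1 205 mean [0.4257 0.1666 0.028 ] rect c 0.4271 0.1614 size 60.0 87.8 ang 19.6 zmed 0.028
tray2 118 mean [0.4249 0.0249 0.028 ] rect c 0.4268 0.0192 size 59.9 88.9 ang 1.5 zmed 0.0285
```

View pics/w1.png

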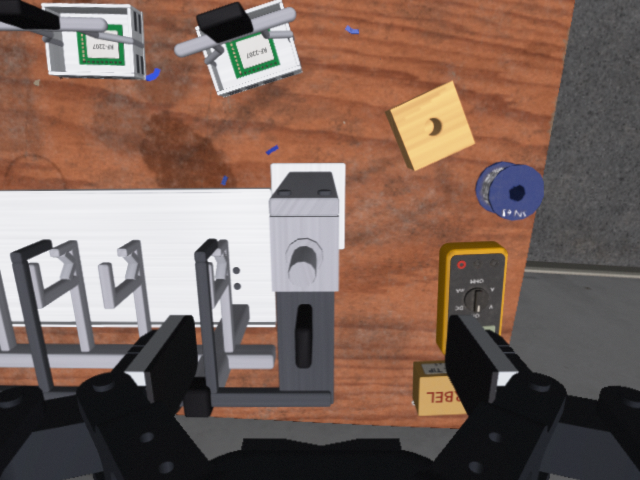

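The wrist view shows the pin at (303, 258) in the bracket, the handle at (304, 335) and the block's hole at (434, 126). The depth sizes match the listed dimensions.

```bash
python3 -c "
from h import *
print(bot.get_obs()['eef_pos'],to([.5702,.2228,.189]))"
```

```text
[0.56193184 0.23130199 0.29919231] [-0.00774047 -0.00898767  0.11019209]
```

Call:
send_rows --deltas "-0.0077 -0.009 0.03 0; -0.0077 -0.009 0.06 0; -0.0077 -0.009 0.065 0; -0.0077 -0.009 0.065 0; -0.0077 -0.009 0.065 0" --claw 0.7

```text
t: 4.1
eef_pos: [0.5709, 0.2233, 0.2356]
tool_rot: [0.001, -0.03, 1.0, 0.0]
contact_force: [0.2, -0.1, -1.0]
gripper_width: 0.696
grasp_force: 0.0
```

```bash
python3 -c "
from h import *
print(bot.get_obs()['eef_pos'],to([.5702,.2228,.189]))"
```

```text
[0.5708657  0.22327304 0.2355826 ] [ 0.00077399 -0.00047472  0.04658091]
```

Call:
send_rows --deltas "0 0 0.02 0; 0 0 0.04 0; 0 0 0.046 0; 0 0 0.046 0; 0 0 0.046 0"

```text
t: 4.6
eef_pos: [0.571, 0.2231, 0.1896]
tool_rot: [0.001, -0.03, 1.0, 0.0]
contact_force: [0.7, 0.8, -0.7]
gripper_width: 0.702
grasp_force: 0.0
```

Call:
send_rows --deltas "0 0 0 0; 0 0 0 0; 0 0 0 0; 0 0 0 0; 0 0 0 0" --claw 0 --force 40

```text
t: 5.1
eef_pos: [0.5705, 0.2228, 0.1888]
tool_rot: [0.0, -0.03, 1.0, 0.0]
contact_force: [-0.8, -0.3, 5.2]
gripper_width: 0.174
grasp_force: 38.9
```

Call:
send_rows --deltas "0 0 0 0; 0 0 0 0; 0 0 0 0; 0 0 0 0; 0 0 0 0"

```text
t: 5.6
eef_pos: [0.5705, 0.2228, 0.1888]
tool_rot: [0.0, -0.03, 1.0, 0.0]
contact_force: [-1.6, -0.3, 5.8]
gripper_width: 0.171
grasp_force: 39.0
```

Call:
send_rows --deltas "0 0 -0.015 0; 0 0 -0.035 0; 0 0 -0.055 0; 0 0 -0.07 0; 0 0 -0.07 0"

```text
t: 6.1
eef_pos: [0.5714, 0.2232, 0.2608]
tool_rot: [0.002, -0.03, 1.0, 0.001]
contact_force: [-0.0, 0.0, -0.5]
gripper_width: 0.175
grasp_force: 38.9
```

Call:
send_rows --deltas "0.02 0.028 0 0; 0.04 0.057 0 0; 0.06 0.085 0 0; 0.0795 0.1133 0 0; 0.0795 0.1133 0 0"

```text
t: 6.6
eef_pos: [0.4795, 0.3362, 0.257]
tool_rot: [-0.002, -0.034, 0.999, 0.001]
contact_force: [-0.4, -0.2, -0.8]
gripper_width: 0.173
grasp_force: 39.1
```

```bash
cat >> h.py <<'E'
def st(t=None):
    o=bot.get_obs(); print('t',round(float(o['t']),2),np.round(o['eef_pos'],4),'yaw',np.degrees(np.arctan2(-R()[0,1],R()[1,1])).round(2),'F',np.round(o['contact_force'],1),'w',np.round(o['gripper_width'],3))
    if t is not None: print('delta',np.round(to(t),4))
E
python3 look.py w2 pin pin_collar pin_block; python3 -c "
from h import *
st([.4843,.3311,.08])"; python3 geo.py
```

```text
6.6 [0.4795 0.3362 0.257 ] yaw of tool y 3.93
[[-0.067 -0.961 -0.269  0.411]
 [ 0.998 -0.064 -0.02   0.332]
 [ 0.002 -0.27   0.963  0.393]
 [ 0.     0.     0.     1.   ]]
pin [([0.4771, 0.3382, 0.1932], 0.61)]
pin_collar [([0.4816, 0.3343, 0.2425], 0.81)]
pin_block [([0.4823, 0.3313, 0.0002], 0.69)]
t 6.8 [0.4846 0.3297 0.2576] yaw 3.34 F [-0.1 -0.5 -0.8] w 0.175
delta [0.0002 0.0016 0.1776]
t 6.85
pin none 0
handle none 0
bracket 3994 mean [0.5509 0.22   0.1746] rect c 0.5732 0.2228 size 81.5 45.0 ang 2.2 zmed 0.1748
block 4631 mean [0.483  0.3303 0.0369] rect c 0.4839 0.3305 size 60.4 60.0 ang 28.1 zmed 0.0369
grip1 1016 mean [0.4257 0.163  0.1396] rect c 0.4258 0.1608 size 10.2 31.4 ang 19.7 zmed 0.1404
grip2 none 0
tray1 1367 mean [0.4231 0.1657 0.0282] rect c 0.4255 0.1613 size 60.7 82.9 ang 19.6 zmed 0.0284
tray2 468 mean [0.4291 0.0563 0.0273] rect c 0.4257 0.057 size 9.8 59.5 ang 84.1 zmed 0.0275
```

View pics/w2.png

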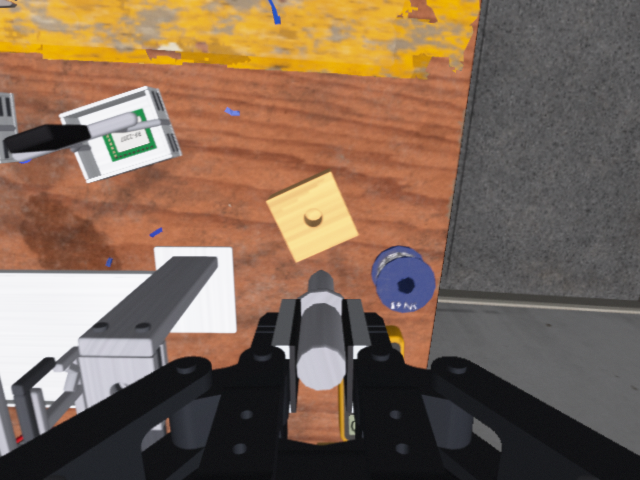

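The pin is held upright at (322, 330), the block's hole is at (314, 217), and the spool at (403, 278) is clear of the fingers.

Call:
send_rows --deltas "0 0.001 0.04 0; 0 0.001 0.08 0; 0 0.001 0.12 0; 0 0.001 0.14 0; 0 0.001 0.14 0"

```text
t: 7.35
eef_pos: [0.4829, 0.3293, 0.1149]
tool_rot: [-0.002, -0.029, 1.0, -0.002]
contact_force: [-0.1, 0.8, -0.6]
gripper_width: 0.172
grasp_force: 39.1
```

Call:
send_rows --deltas "0 0 0.01 0; 0 0 0.02 0; 0 0 0.03 0; 0 0 0.04 0; 0 0 0.047 0"

```text
t: 7.85
eef_pos: [0.4838, 0.332, 0.0704]
tool_rot: [-0.0, -0.03, 1.0, -0.0]
contact_force: [-1.0, 0.3, -0.4]
gripper_width: 0.173
grasp_force: 39.1
```

Call:
send_rows --deltas "0 0 0 0; 0 0 0 0; 0 0 0 0; 0 0 0 0; 0 0 0 0"

```text
t: 8.35
eef_pos: [0.4841, 0.3322, 0.0715]
tool_rot: [0.0, -0.03, 1.0, 0.0]
contact_force: [-0.3, 0.4, -0.5]
gripper_width: 0.172
grasp_force: 39.1
```

Call:
send_rows --deltas "0 0 0.002 0; 0 0 0.002 0; 0 0 0.002 0"

```text
t: 8.65
eef_pos: [0.4839, 0.332, 0.0691]
tool_rot: [-0.0, -0.03, 1.0, -0.0]
contact_force: [-0.2, 1.5, -0.3]
gripper_width: 0.172
grasp_force: 39.1
```

Call:
send_rows --deltas "0 0 0 0; 0 0 0 0; 0 0 0 0; 0 0 0 0; 0 0 0 0" --claw 0.6

```text
t: 9.15
eef_pos: [0.484, 0.3321, 0.0692]
tool_rot: [0.0, -0.03, 1.0, 0.0]
contact_force: [-0.1, 0.3, 1.1]
gripper_width: 0.596
grasp_force: 0.0
```

Call:
send_rows --deltas "0 0 -0.04 0; 0 0 -0.08 0; 0 0 -0.12 0; 0 0 -0.16 0; 0 0 -0.18 0"

```text
t: 9.65
eef_pos: [0.4852, 0.3328, 0.2532]
tool_rot: [0.002, -0.03, 1.0, 0.002]
contact_force: [0.4, 0.2, -0.6]
gripper_width: 0.597
grasp_force: 0.0
```

```bash
python3 -c "
from h import *
import geo"
cat > g.py <<'E'
# usage: name x y r z0 z1 ...
import sys; a=sys.argv[1:]; sys.argv=['g','wrist']
from geo import *
for i in range(0,len(a),6): reg(a[i],(float(a[i+1]),float(a[i+2])),*map(float,a[i+3:i+6]))
st()
E
python3 g.py pintop .484 .3305 .02 .08 .10 handle .621 .225 .03 .198 .215 block .484 .3305 .05 .03 .042 brk .575 .222 .05 .171 .177
```

```text
t 9.7
t 9.75
pintop 409 mean [0.4829 0.3322 0.0917] rect c 0.4837 0.3323 size 14.7 15.3 ang 9.9 zmed 0.0926
handle none 0
block 4215 mean [0.4818 0.3298 0.0369] rect c 0.484 0.3305 size 60.6 60.2 ang 28.2 zmed 0.0369
brk 3277 mean [0.5457 0.2233 0.1746] rect c 0.5785 0.2231 size 91.9 45.4 ang 2.9 zmed 0.1747
t 9.75 [0.4856 0.3332 0.253 ] yaw 3.42 F [ 1.2 -0.1  0.5] w 0.601
```

Call:
send_rows --deltas "-0.032 -0.028 0 0; -0.064 -0.056 0 0; -0.096 -0.084 0 0; -0.13 -0.115 0 0; -0.13 -0.115 0 0"

```text
t: 10.25
eef_pos: [0.6248, 0.2173, 0.2477]
tool_rot: [0.001, -0.025, 1.0, -0.003]
contact_force: [0.2, -0.1, 1.1]
gripper_width: 0.597
grasp_force: 0.0
```

Call:
send_rows --deltas "0 0 0 0; 0 0 0 0; 0 0 0 0"

```text
t: 10.55
eef_pos: [0.6194, 0.2267, 0.2487]
tool_rot: [-0.001, -0.031, 1.0, 0.0]
contact_force: [-0.3, -0.1, 0.2]
gripper_width: 0.6
grasp_force: 0.0
```

```bash
python3 g.py handle .621 .225 .03 .198 .215; python3 -c "
from h import *
st([.6203,.2253,.186])"
```

```text
t 10.6
handle 1299 mean [0.6188 0.2253 0.206 ] rect c 0.6202 0.2253 size 27.8 9.7 ang 3.5 zmed 0.2064
t 10.6 [0.6195 0.2266 0.2489] yaw 3.58 F [-0.  1.  0.] w 0.598
t 10.6 [0.6195 0.2266 0.2489] yaw 3.58 F [-0.  1.  0.] w 0.598
delta [-0.0008 -0.0014  0.0629]
```

Call:
send_rows --deltas "-0.0008 -0.0014 0.03 0; -0.0008 -0.0014 0.055 0; -0.0008 -0.0014 0.063 0; -0.0008 -0.0014 0.063 0; -0.0008 -0.0014 0.063 0"

```text
t: 11.1
eef_pos: [0.622, 0.2243, 0.1873]
tool_rot: [0.001, -0.03, 1.0, 0.0]
contact_force: [-0.1, -0.0, 0.1]
gripper_width: 0.603
grasp_force: 0.0
```

Call:
send_rows --deltas "0 0 0 0; 0 0 0 0; 0 0 0 0; 0 0 0 0; 0 0 0 0" --claw 0 --force 40

```text
t: 11.6
eef_pos: [0.622, 0.2241, 0.1872]
tool_rot: [0.001, -0.03, 1.0, 0.0]
contact_force: [-0.9, 0.4, 5.6]
gripper_width: 0.106
grasp_force: 40.5
```

Call:
send_rows --deltas "0 0.005 0 0; 0 0.01 0 0; 0 0.015 0 0; 0 0.02 0 0; 0 0.023 0 0"

```text
t: 12.1
eef_pos: [0.6206, 0.2461, 0.1872]
tool_rot: [0.0, -0.03, 1.0, -0.0]
contact_force: [-2.4, -2.5, 7.3]
gripper_width: 0.102
grasp_force: 40.8
```

Call:
send_rows --deltas "0 0 0 0; 0 0 0 0; 0 0 0 0"

```text
t: 12.4
eef_pos: [0.6205, 0.2468, 0.1872]
tool_rot: [0.001, -0.03, 1.0, 0.0]
contact_force: [-0.1, -0.1, 5.8]
gripper_width: 0.107
grasp_force: 40.6
```

Call:
send_rows --deltas "0 0.001 0 0; 0 0.002 0 0; 0 0.002 0 0; 0 0.002 0 0; 0 0.002 0 0"

```text
t: 12.9
eef_pos: [0.6204, 0.2481, 0.1872]
tool_rot: [0.0, -0.03, 1.0, -0.0]
contact_force: [-1.3, -1.6, 6.3]
gripper_width: 0.109
grasp_force: 40.7
```

Call:
send_rows --deltas "0 0 0 0; 0 0 0 0; 0 0 0 0; 0 0 0 0; 0 0 0 0" --claw 0.5

```text
t: 13.4
eef_pos: [0.6199, 0.2487, 0.1859]
tool_rot: [-0.0, -0.03, 1.0, -0.0]
contact_force: [0.1, -0.1, 0.5]
gripper_width: 0.497
grasp_force: 0.0
```

Call:
send_rows --deltas "0 0 -0.03 0; 0 0 -0.06 0; 0 0 -0.08 0; 0 0 -0.08 0; 0 0 -0.08 0"

```text
t: 13.9
eef_pos: [0.6199, 0.2487, 0.266]
tool_rot: [0.0, -0.03, 1.0, 0.0]
contact_force: [-0.4, -0.9, -0.9]
gripper_width: 0.499
grasp_force: 0.0
```

Call:
send_rows --deltas "0.04 -0.015 0 8; 0.08 -0.03 0 16; 0.12 -0.045 0 24; 0.16 -0.06 0 32; 0.199 -0.0755 0 40"

```text
t: 14.4
eef_pos: [0.4233, 0.1603, 0.2644]
tool_rot: [-0.001, 0.316, 0.949, -0.001]
contact_force: [-0.2, 0.5, 1.9]
gripper_width: 0.497
grasp_force: 0.0
```

Call:
send_rows --deltas "0 0 0 8; 0 0 0 16; 0 0 0 24; 0 0 0 32; 0 0 0 34"

```text
t: 14.9
eef_pos: [0.425, 0.161, 0.2648]
tool_rot: [-0.0, 0.579, 0.815, -0.001]
contact_force: [0.0, 1.0, -0.5]
gripper_width: 0.503
grasp_force: 0.0
```

Call:
send_rows --deltas "0 0 0 0; 0 0 0 0; 0 0 0 0; 0 0 0 0; 0 0 0 0"

```text
t: 15.4
eef_pos: [0.4259, 0.1613, 0.2661]
tool_rot: [-0.0, 0.578, 0.816, -0.0]
contact_force: [-0.0, 0.1, 0.6]
gripper_width: 0.501
grasp_force: 0.0
```

```bash
python3 look.py w3 keeper_handle basket1_bar hook1; python3 g.py handle .619 .249 .03 .198 .215 grip1 .426 .1606 .04 .132 .147 tray1 .426 .16 .06 .024 .034; python3 -c "
from h import *
print(bot.get_obs()['q'].round(2)); st([.4262,.1608,.110])"
```

```text
15.4 [0.4259 0.1613 0.2661] yaw of tool y -70.56
[[ 0.944 -0.319 -0.09   0.403]
 [ 0.331  0.908  0.257  0.227]
 [-0.    -0.272  0.962  0.402]
 [ 0.     0.     0.     1.   ]]
keeper_handle []
basket1_bar [([0.4273, 0.1586, 0.0905], 0.83)]
hook1 [([0.5997, 0.1173, 0.1185], 0.91), ([0.4293, 0.0124, 0.0868], 0.59), ([0.4288, 0.1555, 0.0921], 0.24)]
t 15.65
handle none 0
grip1 709 mean [0.4254 0.1613 0.1404] rect c 0.4259 0.1605 size 9.8 30.1 ang 19.4 zmed 0.1406
tray1 1016 mean [0.4255 0.1612 0.0284] rect c 0.4255 0.1607 size 60.1 80.0 ang 19.6 zmed 0.0286
t 15.65 [0.4259 0.1613 0.2662] yaw -70.56 F [ 0.4 -0.5  0.8] w 0.502
[-0.85  0.07  0.37  2.04 -0.03  1.03 -0.12]
t 15.65 [0.4259 0.1613 0.2662] yaw -70.56 F [ 0.4 -0.5  0.8] w 0.502
delta [-6.000e-04  1.000e-04  1.562e-01]
```

View pics/w3.png

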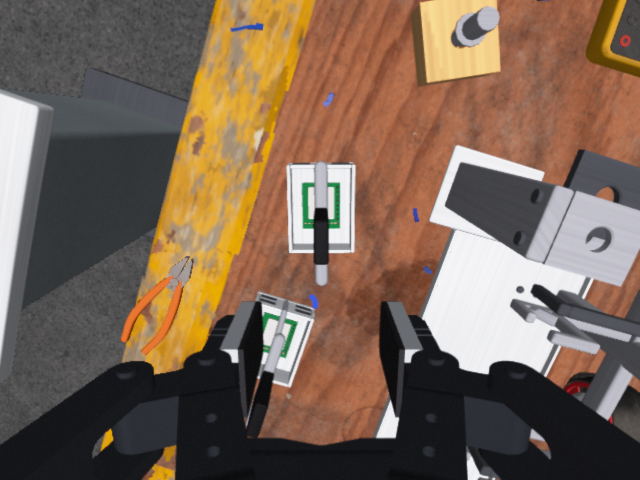

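The view shows basket1's grip centred in the jaws' column at (321, 230), the pin standing in the block at (478, 25), and the bracket's hole at (600, 240).

Call:
send_rows --deltas "-0.0006 0 0.04 0; -0.0006 0 0.08 0; -0.0006 0 0.12 0; -0.0006 0 0.15 0; -0.0006 0 0.156 0"

```text
t: 16.15
eef_pos: [0.4241, 0.1598, 0.1075]
tool_rot: [-0.001, 0.578, 0.816, -0.003]
contact_force: [-0.3, -0.7, 0.3]
gripper_width: 0.498
grasp_force: 0.0
```

Call:
send_rows --deltas "0 0 0 0; 0 0 0 0; 0 0 0 0"

```text
t: 16.45
eef_pos: [0.4272, 0.1614, 0.1117]
tool_rot: [0.001, 0.578, 0.816, 0.001]
contact_force: [0.4, -0.6, 0.5]
gripper_width: 0.498
grasp_force: 0.0
```

Call:
send_rows --deltas "0 0 0 0; 0 0 0 0; 0 0 0 0; 0 0 0 0; 0 0 0 0" --claw 0 --force 60

```text
t: 16.95
eef_pos: [0.4262, 0.161, 0.1108]
tool_rot: [-0.0, 0.578, 0.816, 0.0]
contact_force: [-2.1, 0.6, 6.7]
gripper_width: 0.112
grasp_force: 58.5
```

Call:
send_rows --deltas "0 0 0 0; 0 0 0 0; 0 0 0 0"

```text
t: 17.25
eef_pos: [0.4262, 0.161, 0.1109]
tool_rot: [-0.0, 0.578, 0.816, 0.0]
contact_force: [-1.7, -0.7, 6.9]
gripper_width: 0.11
grasp_force: 58.5
```

Call:
send_rows --deltas "0 0 -0.02 0; 0 0 -0.05 0; -0.03 0.022 -0.05 6; -0.05 0.04 -0.05 12; -0.0715 0.055 -0.05 16"

```text
t: 17.75
eef_pos: [0.5027, 0.1114, 0.1605]
tool_rot: [0.0, 0.687, 0.727, 0.0]
contact_force: [0.1, -0.1, -2.5]
gripper_width: 0.11
grasp_force: 59.0
```

Call:
send_rows --deltas "0 0 0 0; 0 0 0 0; 0 0 0 0; 0 0 0 0"

```text
t: 18.15
eef_pos: [0.5008, 0.1124, 0.16]
tool_rot: [-0.0, 0.685, 0.729, -0.0]
contact_force: [-0.8, -0.3, -2.4]
gripper_width: 0.108
grasp_force: 59.1
```

```bash
cat > hk.py <<'E'
from h import *
st()
a=np.radians(3.4); ex=np.array([np.cos(a),np.sin(a)]); ey=np.array([-np.sin(a),np.cos(a)])
for cam in ['wrist','side']:
    p=bot.read_camera(cam); X,uv=cloud(p); save(p,sys.argv[1]+cam+'.png')
    c=np.array([.610,-.006]); r=np.c_[(X[:,:2]-c)@ex,(X[:,:2]-c)@ey,X[:,2]]
    print(cam,'hook1',[(np.round(q['xyz'],4).tolist(),round(q['confidence'],2)) for q in bot.landmark_of(p,'hook1')],'bar',[(np.round(q['xyz'],4).tolist(),round(q['confidence'],2)) for q in bot.landmark_of(p,'basket1_bar')])
    for k in (125,0,-125):
        for s in (36,-36):
            y0=(k+s)/1000
            m=(abs(r[:,1]-y0)<.012)&(abs(r[:,0])<.05)&(r[:,2]>.155)&(r[:,2]<.1625)
            if m.sum()>10:
                Q=r[m]; print(k,s,m.sum(),'x',np.percentile(Q[:,0],[1,99]).round(4),'y',np.percentile(Q[:,1],[2,98]).round(4),'z',np.median(Q[:,2]).round(4))
E
python3 hk.py a
```

```text
t 18.15 [0.5008 0.1124 0.16  ] yaw -86.46 F [-0.8 -0.3 -2.4] w 0.108
wrist hook1 [([0.602, 0.1192, 0.1179], 0.64)] bar [([0.5054, 0.1083, 0.1429], 0.85)]
125 36 1495 x [-0.0146  0.0056] y [0.1586 0.1659] z 0.1595
125 -36 1800 x [-0.014   0.0185] y [0.0869 0.0946] z 0.1593
side hook1 [([0.6151, -0.1329, 0.1217], 0.8), ([0.6025, 0.1227, 0.1195], 0.68), ([0.6103, -0.0043, 0.1225], 0.62), ([0.483, 0.3307, 0.0569], 0.47), ([0.4846, 0.3257, -0.0031], 0.16)] bar [([0.4997, 0.1122, 0.137], 0.56)]
125 -36 43 x [-0.0127  0.0194] y [0.0862 0.0984] z 0.1586
0 -36 36 x [-0.0114  0.0209] y [-0.0383 -0.0264] z 0.1588
-125 -36 32 x [-0.0113  0.02  ] y [-0.1619 -0.1495] z 0.1586
```

View pics/awrist.png

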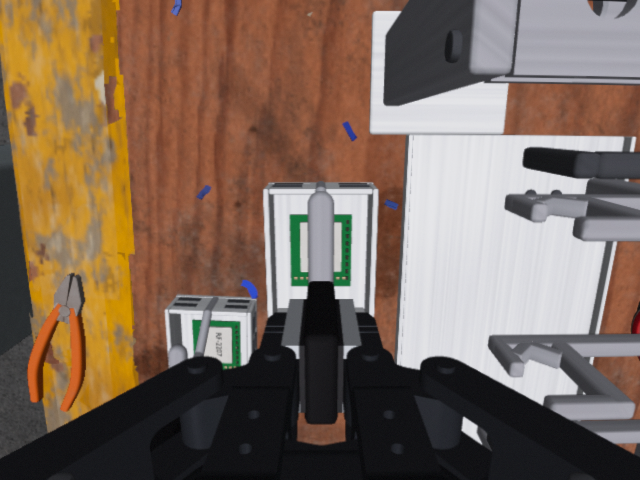

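The basket is held level at (320, 260). The hook pair is at (540, 205) and (515, 350), and the keeper's finger at (560, 162) is out of the way.

Call:
send_rows --deltas "0.0017 0.01 -0.001 0; 0.0017 0.03 -0.001 0; 0.0017 0.05 -0.001 0; 0.0017 0.065 -0.001 0; 0.0017 0.075 -0.001 0"

```text
t: 18.95
eef_pos: [0.5783, 0.1181, 0.1612]
tool_rot: [0.0, 0.686, 0.728, 0.0]
contact_force: [-0.2, 0.8, -2.5]
gripper_width: 0.106
grasp_force: 59.1
```

Call:
send_rows --deltas "0 0.008 0 0; 0 0.016 0 0; 0 0.022 0 0; 0 0.0265 0 0; 0 0.0265 0 0"

```text
t: 19.45
eef_pos: [0.6034, 0.1195, 0.1612]
tool_rot: [0.0, 0.686, 0.728, 0.0]
contact_force: [-0.3, 0.2, -2.0]
gripper_width: 0.11
grasp_force: 59.1
```

Call:
send_rows --deltas "0 0 0 0; 0 0 0 0; 0 0 0 0"

```text
t: 19.75
eef_pos: [0.6027, 0.1195, 0.1612]
tool_rot: [-0.0, 0.686, 0.728, -0.0]
contact_force: [-0.7, 0.6, -0.9]
gripper_width: 0.107
grasp_force: 59.1
```

```bash
python3 -c "
from h import *
st([.602,.1203,.1408])
p=bot.read_camera('side'); a=np.array(p['img'][140:340,220:440]); cv2.imwrite('pics/s1.png',cv2.resize(a[:,:,::-1],None,fx=3,fy=3))"
```

```text
t 19.75 [0.6027 0.1195 0.1612] yaw -86.56 F [-0.7  0.6 -0.9] w 0.107
delta [ 0.0009 -0.0006  0.0204]
```

View pics/s1.png

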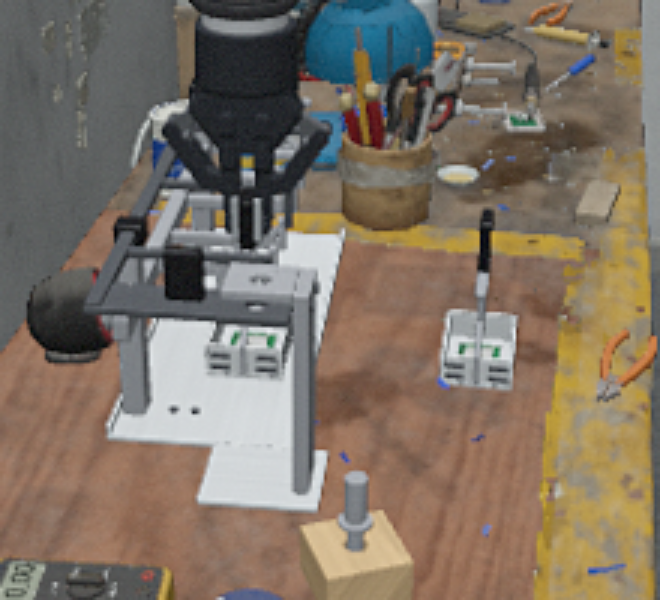

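The basket is inside at (245, 345), above the throat with nothing touching. I'll let it down now.

Call:
send_rows --deltas "0.0005 -0.0005 0.005 0; 0.0005 -0.0005 0.01 0; 0.0005 -0.0005 0.015 0; 0.0005 -0.0005 0.02 0; 0.0005 -0.0005 0.02 0"

```text
t: 20.3
eef_pos: [0.6027, 0.1198, 0.1409]
tool_rot: [0.0, 0.686, 0.728, -0.0]
contact_force: [0.8, -0.3, -1.2]
gripper_width: 0.108
grasp_force: 59.2
```

Call:
send_rows --deltas "0 0 0 0; 0 0 0 0; 0 0 0 0"

```text
t: 20.6
eef_pos: [0.6025, 0.1199, 0.1411]
tool_rot: [0.0, 0.686, 0.728, 0.0]
contact_force: [-0.0, -0.7, -2.6]
gripper_width: 0.106
grasp_force: 59.1
```

Call:
send_rows --deltas "0 0 0 0; 0 0 0 0; 0 0 0 0; 0 0 0 0; 0 0 0 0" --claw 0.35

```text
t: 21.1
eef_pos: [0.6025, 0.1199, 0.1412]
tool_rot: [0.0, 0.686, 0.728, 0.0]
contact_force: [0.2, 0.8, -0.1]
gripper_width: 0.354
grasp_force: 0.0
```

Call:
send_rows --deltas "0 0 -0.03 0; 0 0 -0.06 0; 0 0 -0.09 0; 0 0 -0.12 0; 0 0 -0.12 0"

```text
t: 21.6
eef_pos: [0.6049, 0.12, 0.2658]
tool_rot: [0.002, 0.686, 0.728, 0.003]
contact_force: [0.7, -0.3, 0.9]
gripper_width: 0.349
grasp_force: 0.0
```

Call:
send_rows --deltas "0 0 0 0; 0 0 0 0; 0 0 0 0"

```text
t: 21.9
eef_pos: [0.6017, 0.1198, 0.2598]
tool_rot: [-0.001, 0.686, 0.728, -0.001]
contact_force: [-0.8, 0.4, 0.3]
gripper_width: 0.346
grasp_force: 0.0
```

```bash
python3 g.py grip1 .602 .120 .03 .160 .176 grip2 .4265 .0175 .05 .132 .147 tray2 .4265 .0175 .06 .024 .034
```

```text
t 21.95
grip1 963 mean [0.6021 0.1212 0.1701] rect c 0.6022 0.12 size 9.7 29.8 ang 3.4 zmed 0.1704
grip2 812 mean [0.428  0.0194 0.1389] rect c 0.4266 0.0178 size 11.6 30.3 ang 2.1 zmed 0.1401
tray2 1148 mean [0.4285 0.0225 0.0279] rect c 0.4264 0.0178 size 60.1 81.7 ang 1.0 zmed 0.0282
t 21.95 [0.6018 0.1198 0.26  ] yaw -86.56 F [-0.2  0.2  0.4] w 0.353
```

Call:
send_rows --deltas "-0.02 -0.04 0 0; -0.04 -0.08 0 0; -0.06 -0.12 0 0; -0.08 -0.16 0 1; -0.0913 -0.181 0 2.1" --claw 0.5

```text
t: 22.45
eef_pos: [0.4238, 0.016, 0.2601]
tool_rot: [-0.001, 0.7, 0.714, -0.001]
contact_force: [-0.3, 0.0, 0.4]
gripper_width: 0.503
grasp_force: 0.0
```

Call:
send_rows --deltas "0 0 0 0; 0 0 0 0; 0 0 0 0; 0 0 0 0"

```text
t: 22.85
eef_pos: [0.428, 0.0185, 0.2611]
tool_rot: [0.0, 0.699, 0.716, -0.0]
contact_force: [0.1, 0.0, 0.8]
gripper_width: 0.502
grasp_force: 0.0
```

```bash
python3 g.py grip2 .4265 .0175 .05 .132 .147 tray2 .4265 .0175 .06 .024 .034; python3 -c "
from h import *
st([.4266,.0178,.1105])"
```

```text
t 22.9
grip2 726 mean [0.4261 0.0183 0.1404] rect c 0.4263 0.017 size 9.5 29.7 ang 1.2 zmed 0.1407
tray2 1020 mean [0.426  0.0187 0.0284] rect c 0.426 0.0172 size 60.3 79.9 ang 1.3 zmed 0.0286
t 22.9 [0.4279 0.0184 0.261 ] yaw -88.62 F [ 0.1  0.4 -0. ] w 0.503
t 22.9 [0.4279 0.0184 0.261 ] yaw -88.62 F [ 0.1  0.4 -0. ] w 0.503
delta [-0.0004 -0.0013  0.1505]
```

Call:
send_rows --deltas "-0.0012 -0.0016 0.04 0; -0.0012 -0.0016 0.08 0; -0.0012 -0.0016 0.12 0; -0.0012 -0.0016 0.145 0; -0.0012 -0.0016 0.1505 0"

```text
t: 23.4
eef_pos: [0.4241, 0.0164, 0.1081]
tool_rot: [-0.001, 0.699, 0.715, -0.003]
contact_force: [0.6, -0.1, -0.5]
gripper_width: 0.499
grasp_force: 0.0
```

Call:
send_rows --deltas "0 0 0 0; 0 0 0 0; 0 0 0 0"

```text
t: 23.7
eef_pos: [0.4269, 0.017, 0.1119]
tool_rot: [0.001, 0.699, 0.715, 0.001]
contact_force: [0.3, -0.2, -0.2]
gripper_width: 0.501
grasp_force: 0.0
```

Call:
send_rows --deltas "0 0 0 0; 0 0 0 0; 0 0 0 0; 0 0 0 0; 0 0 0 0" --claw 0 --force 60

```text
t: 24.2
eef_pos: [0.4266, 0.0169, 0.1113]
tool_rot: [0.0, 0.699, 0.715, 0.001]
contact_force: [0.2, 1.0, 6.1]
gripper_width: 0.112
grasp_force: 59.7
```

Call:
send_rows --deltas "0 0 0 0; 0 0 0 0; 0 0 0 0"

```text
t: 24.5
eef_pos: [0.4266, 0.0169, 0.1113]
tool_rot: [0.0, 0.699, 0.715, 0.001]
contact_force: [0.4, 0.3, 8.0]
gripper_width: 0.109
grasp_force: 59.7
```

Call:
send_rows --deltas "0 0 -0.02 0; 0 0 -0.05 0; -0.01 0.03 -0.05 -1; -0.02 0.06 -0.05 -2; -0.0295 0.0826 -0.05 -2.05"

```text
t: 25.0
eef_pos: [0.5101, -0.0108, 0.1606]
tool_rot: [-0.0, 0.685, 0.728, 0.0]
contact_force: [0.4, -0.4, -3.1]
gripper_width: 0.108
grasp_force: 59.2
```

Call:
send_rows --deltas "0 0 0 0; 0 0 0 0; 0 0 0 0; 0 0 0 0"

```text
t: 25.4
eef_pos: [0.5078, -0.0105, 0.1603]
tool_rot: [-0.001, 0.686, 0.728, -0.0]
contact_force: [1.0, 0.3, -2.2]
gripper_width: 0.108
grasp_force: 59.3
```

```bash
python3 hk.py b; python3 -c "
from h import *
st([.6094,-.0045,.161])"
```

```text
t 25.4 [ 0.5078 -0.0105  0.1603] yaw -86.59 F [ 1.   0.3 -2.2] w 0.108
wrist hook1 [([0.609, -0.0074, 0.1197], 0.61)] bar [([0.6085, -0.0061, 0.1183], 0.62), ([0.5104, -0.0143, 0.1363], 0.2)]
125 -36 1043 x [-0.0145 -0.0037] y [0.0859 0.0934] z 0.1594
0 36 1511 x [-0.0142  0.0059] y [0.0334 0.041 ] z 0.1595
0 -36 1721 x [-0.0134  0.0191] y [-0.038  -0.0305] z 0.1593
side hook1 [([0.6145, -0.1326, 0.1193], 0.94), ([0.6022, 0.121, 0.1207], 0.92), ([0.6134, -0.0058, 0.1193], 0.78)] bar [([0.5989, 0.1165, 0.1177], 0.78), ([0.6027, 0.1176, 0.1171], 0.62), ([0.6037, 0.123, 0.0273], 0.17)]
125 -36 28 x [-0.0128  0.0198] y [0.0876 0.0983] z 0.1591
0 -36 41 x [-0.0117  0.0212] y [-0.0413 -0.0275] z 0.1583
-125 -36 32 x [-0.0119  0.0198] y [-0.1628 -0.1519] z 0.1597
t 25.7 [ 0.5088 -0.0107  0.1607] yaw -86.61 F [-0.4  0.5 -2.9] w 0.106
delta [ 0.0003  0.1008 -0.0003]
```

Call:
send_rows --deltas "0.0005 0.01 -0.001 0; 0.0005 0.03 -0.001 0; 0.0005 0.05 -0.001 0; 0.0005 0.065 -0.001 0; 0.0005 0.075 -0.001 0"

```text
t: 26.2
eef_pos: [0.5856, -0.0056, 0.1617]
tool_rot: [0.0, 0.686, 0.728, 0.0]
contact_force: [0.2, 1.0, -2.2]
gripper_width: 0.111
grasp_force: 59.3
```

Call:
send_rows --deltas "0 0.008 0 0; 0 0.016 0 0; 0 0.022 0 0; 0 0.0258 0 0; 0 0.0258 0 0"

```text
t: 26.7
eef_pos: [0.6098, -0.0044, 0.1617]
tool_rot: [0.0, 0.686, 0.728, 0.0]
contact_force: [-0.5, -0.3, -2.0]
gripper_width: 0.114
grasp_force: 59.3
```

Call:
send_rows --deltas "0 0 0 0; 0 0 0 0; 0 0 0 0"

```text
t: 27.0
eef_pos: [0.6092, -0.0044, 0.1617]
tool_rot: [-0.0, 0.686, 0.728, 0.0]
contact_force: [-0.8, 0.0, -3.0]
gripper_width: 0.114
grasp_force: 59.3
```

Call:
send_rows --deltas "0 0 0.005 0; 0 0 0.01 0; 0 0 0.015 0; 0 0 0.0203 0; 0 0 0.0203 0"

```text
t: 27.5
eef_pos: [0.6104, -0.0045, 0.1413]
tool_rot: [0.001, 0.686, 0.728, 0.0]
contact_force: [2.3, 0.4, -1.5]
gripper_width: 0.104
grasp_force: 59.5
```

Call:
send_rows --deltas "0 0 0 0; 0 0 0 0; 0 0 0 0"

```text
t: 27.8
eef_pos: [0.6101, -0.0044, 0.1415]
tool_rot: [0.0, 0.686, 0.728, 0.0]
contact_force: [3.8, -0.1, -2.0]
gripper_width: 0.108
grasp_force: 59.4
```

Call:
send_rows --deltas "0 0 0 0; 0 0 0 0; 0 0 0 0; 0 0 0 0; 0 0 0 0" --claw 0.35

```text
t: 28.3
eef_pos: [0.6093, -0.0044, 0.1413]
tool_rot: [-0.0, 0.686, 0.728, -0.0]
contact_force: [-0.5, 0.3, -0.5]
gripper_width: 0.35
grasp_force: 0.0
```

Call:
send_rows --deltas "0 0 -0.03 0; 0 0 -0.06 0; 0 0 -0.09 0; 0 0 -0.12 0; 0 0 -0.12 0"

```text
t: 28.8
eef_pos: [0.6118, -0.0049, 0.2658]
tool_rot: [0.002, 0.686, 0.728, 0.003]
contact_force: [0.8, -0.2, -0.0]
gripper_width: 0.35
grasp_force: 0.0
```

Call:
send_rows --deltas "0 0 0 0; 0 0 0 0; 0 0 0 0"

```text
t: 29.1
eef_pos: [0.6088, -0.0043, 0.2601]
tool_rot: [-0.001, 0.686, 0.728, -0.001]
contact_force: [-0.4, -0.0, 0.8]
gripper_width: 0.348
grasp_force: 0.0
```

```bash
python3 g.py grip2 .6094 -.0045 .03 .160 .176 grip1 .602 .120 .03 .16 .176; python3 -c "
from h import *
st([.6199,.2487,.261]); p=bot.read_camera('top'); cv2.imwrite('pics/t2.png',cv2.resize(p['img'][120:370,160:480,::-1],None,fx=2,fy=2))"
```

```text
t 29.15
grip2 945 mean [ 0.6098 -0.0029  0.1702] rect c 0.6098 -0.0041 size 9.7 29.8 ang 3.3 zmed 0.1706
grip1 1002 mean [0.6028 0.1143 0.1703] rect c 0.6027 0.1149 size 9.7 21.7 ang 4.2 zmed 0.1706
t 29.15 [ 0.6089 -0.0044  0.2602] yaw -86.62 F [-0.1  0.8  0.4] w 0.348
t 29.15 [ 0.6089 -0.0044  0.2602] yaw -86.62 F [-0.1  0.8  0.4] w 0.348
delta [ 0.252   0.0259 -0.0009]
```

View pics/t2.png

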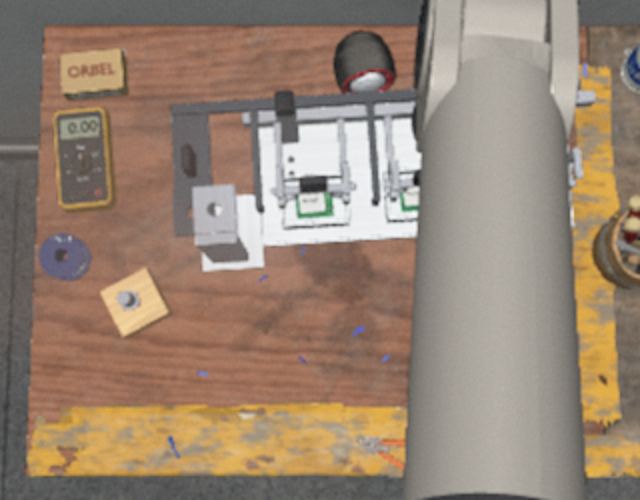

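Both baskets hang in their places, with grips at (313, 183) and (408, 188). The pin stands in the block, the keeper is open, and no third basket is on the bench.

Call:
send_rows --deltas "0.05 0.005 0 -8; 0.1 0.01 0 -16; 0.15 0.015 0 -24; 0.2 0.02 0 -32; 0.249 0.026 0 -40" --claw 0.5

```text
t: 29.7
eef_pos: [0.6203, 0.2472, 0.2609]
tool_rot: [-0.0, 0.393, 0.919, -0.0]
contact_force: [1.2, -1.0, 0.7]
gripper_width: 0.506
grasp_force: 0.0
```

Call:
send_rows --deltas "0 0 0 -8; 0 0 0 -16; 0 0 0 -24; 0 0 0 -32; 0 0 0 -40"

```text
t: 30.2
eef_pos: [0.6206, 0.2452, 0.2606]
tool_rot: [-0.001, 0.055, 0.998, -0.0]
contact_force: [1.1, 0.7, -0.7]
gripper_width: 0.5
grasp_force: 0.0
```

Call:
send_rows --deltas "0 0 0 -8; 0 0 0 -10; 0 0 0 -10; 0 0 0 -10; 0 0 0 -10"

```text
t: 30.7
eef_pos: [0.6207, 0.2453, 0.2611]
tool_rot: [-0.0, -0.029, 1.0, -0.0]
contact_force: [-0.1, -0.7, 0.1]
gripper_width: 0.495
grasp_force: 0.0
```

```bash
python3 g.py handle .619 .249 .03 .198 .215;  python3 -c "
from h import *
st([.6190,.2495,.187])"
```

```text
t 30.75
handle 1148 mean [0.6175 0.2482 0.206 ] rect c 0.6188 0.2482 size 27.8 9.8 ang 3.3 zmed 0.2064
t 30.75 [0.6207 0.2453 0.2612] yaw 3.35 F [ 0.3  0.  -0.3] w 0.494
t 30.75 [0.6207 0.2453 0.2612] yaw 3.35 F [ 0.3  0.  -0.3] w 0.494
delta [0.0014 0.0043 0.0742]
```

Call:
send_rows --deltas "0.0016 0.003 0.03 0; 0.0016 0.003 0.06 0; 0.0016 0.003 0.074 0; 0.0016 0.003 0.074 0; 0.0016 0.003 0.074 0"

```text
t: 31.25
eef_pos: [0.6196, 0.2483, 0.1882]
tool_rot: [0.0, -0.029, 1.0, 0.0]
contact_force: [-0.9, 0.8, 0.6]
gripper_width: 0.494
grasp_force: 0.0
```

Call:
send_rows --deltas "0 0 0 0; 0 0 0 0; 0 0 0 0; 0 0 0 0; 0 0 0 0" --claw 0 --force 40

```text
t: 31.75
eef_pos: [0.6198, 0.2484, 0.1889]
tool_rot: [0.001, -0.03, 1.0, 0.0]
contact_force: [-0.9, -1.3, 6.1]
gripper_width: 0.109
grasp_force: 42.5
```

Call:
send_rows --deltas "0 -0.005 0 0; 0 -0.01 0 0; 0 -0.015 0 0; 0 -0.02 0 0; 0 -0.0235 0 0"

```text
t: 32.25
eef_pos: [0.6212, 0.2259, 0.1889]
tool_rot: [0.001, -0.03, 1.0, 0.001]
contact_force: [0.4, 1.5, 4.8]
gripper_width: 0.105
grasp_force: 42.5
```

Call:
send_rows --deltas "0 0 0 0; 0 0 0 0; 0 0 0 0; 0 0 0 0"

```text
t: 32.65
eef_pos: [0.6212, 0.2251, 0.1889]
tool_rot: [0.001, -0.03, 1.0, 0.001]
contact_force: [-0.1, 0.4, 6.1]
gripper_width: 0.108
grasp_force: 42.7
```

Call:
send_rows --deltas "0 0 0 0; 0 0 0 0; 0 0 0 0; 0 0 0 0; 0 0 0 0" --claw 0.5

```text
t: 33.15
eef_pos: [0.6203, 0.2247, 0.1871]
tool_rot: [-0.0, -0.029, 1.0, -0.0]
contact_force: [0.2, -0.1, 0.2]
gripper_width: 0.499
grasp_force: 0.0
```

Call:
send_rows --deltas "0 0 -0.04 0; 0 0 -0.08 0; 0.035 0 -0.11 0; 0.045 0 -0.11 0; 0.045 0 -0.11 0"

```text
t: 33.65
eef_pos: [0.5745, 0.2225, 0.2982]
tool_rot: [0.0, -0.03, 1.0, 0.001]
contact_force: [0.1, -0.3, -0.4]
gripper_width: 0.502
grasp_force: 0.0
```

Call:
send_rows --deltas "0 0 0 0; 0 0 0 0; 0 0 0 0"

```text
t: 33.95
eef_pos: [0.5757, 0.2218, 0.2961]
tool_rot: [-0.001, -0.029, 1.0, -0.001]
contact_force: [-0.0, 0.5, 0.6]
gripper_width: 0.505
grasp_force: 0.0
```

```bash
python3 g.py handle .619 .226 .03 .198 .215; python3 -c "
from h import *
p=bot.read_camera('wrist'); u,v=project(p,[[.5702,.2228,.174]])[0].astype(int); print(u,v, project(p,[[.5702,.2228,.174],[.5702,.2228,.158],[.5702,.2228,.165]]).round(1).tolist())
for q in ['lock_hole','keeper_hole']: print(q,[(np.round(r['xyz'],4).tolist(),round(r['confidence'],2)) for r in bot.landmark_of(p,q)])
cv2.imwrite('pics/hole.png',cv2.resize(p['img'][v-50:v+50,u-50:u+50,::-1],None,fx=5,fy=5,interpolation=cv2.INTER_CUBIC))
print(u-50,v-50)"
```

```text
t 34.0
handle 767 mean [0.6186 0.2253 0.2059] rect c 0.6202 0.2254 size 28.1 9.6 ang 3.4 zmed 0.2064
t 34.0 [0.5757 0.2218 0.2963] yaw 3.35 F [-0.  -0.5 -0.6] w 0.498
322 233 [[322.2, 233.6], [322.1, 227.9], [322.1, 230.3]]
lock_hole [([0.5705, 0.2196, 0.1775], 0.64)]
keeper_hole [([0.5698, 0.219, 0.1652], 0.79)]
272 183
```

View pics/hole.png

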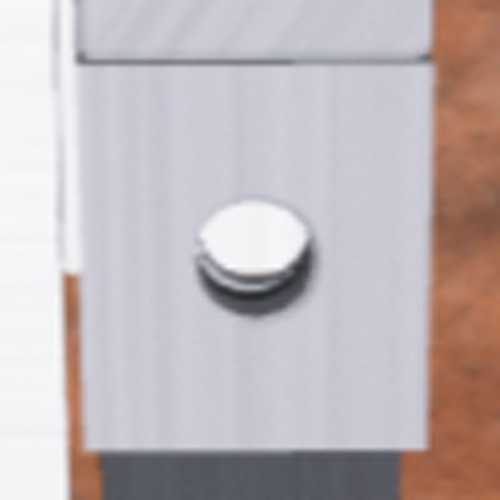

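The handle is back at its starting position and the holes line up: the hole is open in the crop at (255, 250). Now I'll fetch the pin.

Call:
send_rows --deltas "0.022 0.03 0 0; 0.044 0.06 0 0; 0.066 0.09 0 0; 0.085 0.1155 0 0; 0.085 0.1155 0 0"

```text
t: 34.65
eef_pos: [0.48, 0.3374, 0.2972]
tool_rot: [-0.001, -0.034, 0.999, 0.001]
contact_force: [0.5, 0.8, 0.1]
gripper_width: 0.497
grasp_force: 0.0
```

Call:
send_rows --deltas "0 0 0.03 0; 0 0 0.06 0; 0 0 0.08 0; 0 0 0.08 0; 0 0 0.08 0"

```text
t: 35.15
eef_pos: [0.4843, 0.3321, 0.2177]
tool_rot: [0.0, -0.029, 1.0, -0.0]
contact_force: [0.1, 1.1, 0.2]
gripper_width: 0.501
grasp_force: 0.0
```

```bash
python3 g.py pintop .484 .332 .02 .08 .10;  python3 -c "
from h import *
st([.484,.3323,.070])"
```

```text
t 35.2
pintop 533 mean [0.4828 0.332  0.0916] rect c 0.4838 0.3322 size 15.5 15.2 ang 53.1 zmed 0.0926
t 35.2 [0.4847 0.3325 0.2185] yaw 3.35 F [-0.6 -0.   1. ] w 0.498
t 35.2 [0.4847 0.3325 0.2185] yaw 3.35 F [-0.6 -0.   1. ] w 0.498
delta [ 0.0009 -0.0003  0.1485]
```

Call:
send_rows --deltas "0.0005 0 0.04 0; 0.0005 0 0.08 0; 0.0005 0 0.12 0; 0.0005 0 0.148 0; 0.0005 0 0.148 0"

```text
t: 35.7
eef_pos: [0.482, 0.3313, 0.0672]
tool_rot: [-0.002, -0.03, 1.0, -0.001]
contact_force: [-0.4, -0.0, 0.8]
gripper_width: 0.497
grasp_force: 0.0
```

Call:
send_rows --deltas "0 0 0 0; 0 0 0 0; 0 0 0 0"

```text
t: 36.0
eef_pos: [0.4846, 0.3334, 0.0716]
tool_rot: [0.002, -0.029, 1.0, 0.001]
contact_force: [-0.3, -0.1, 0.3]
gripper_width: 0.501
grasp_force: 0.0
```

Call:
send_rows --deltas "0 0 0 0; 0 0 0 0; 0 0 0 0; 0 0 0 0; 0 0 0 0" --claw 0 --force 40

```text
t: 36.5
eef_pos: [0.4838, 0.3326, 0.0702]
tool_rot: [0.001, -0.029, 1.0, 0.0]
contact_force: [-0.9, -1.9, 5.7]
gripper_width: 0.173
grasp_force: 38.9
```

Call:
send_rows --deltas "0 0 0 0; 0 0 0 0; 0 0 0 0"

```text
t: 36.8
eef_pos: [0.4839, 0.3325, 0.0702]
tool_rot: [0.001, -0.029, 1.0, 0.0]
contact_force: [-1.0, -0.6, 6.4]
gripper_width: 0.172
grasp_force: 38.9
```

Call:
send_rows --deltas "0 0 -0.03 0; 0 0 -0.07 0; 0 0 -0.12 0; 0 0 -0.16 0; 0 0 -0.19 0"

```text
t: 37.3
eef_pos: [0.4837, 0.3326, 0.2623]
tool_rot: [0.001, -0.029, 1.0, 0.001]
contact_force: [-0.6, 0.7, -1.1]
gripper_width: 0.176
grasp_force: 39.3
```

Call:
send_rows --deltas "0 0 0 0; 0 0 0 0; 0 0 0 0"

```text
t: 37.6
eef_pos: [0.4824, 0.3318, 0.2577]
tool_rot: [-0.001, -0.03, 1.0, -0.001]
contact_force: [-0.7, -1.1, -2.0]
gripper_width: 0.173
grasp_force: 39.3
```

```bash
python3 -c "
from h import *
st([.5707,.2230,.26])"
```

```text
t 37.6 [0.4824 0.3318 0.2577] yaw 3.39 F [-0.7 -1.1 -2. ] w 0.173
delta [-0.0817 -0.1138 -0.0023]
```

Call:
send_rows --deltas "-0.02 -0.03 0 0; -0.04 -0.06 0 0; -0.06 -0.09 0 0; -0.08 -0.114 0 0; -0.08 -0.114 0 0"

```text
t: 38.1
eef_pos: [0.5722, 0.2174, 0.2574]
tool_rot: [-0.001, -0.026, 1.0, -0.002]
contact_force: [0.4, -0.4, -0.4]
gripper_width: 0.172
grasp_force: 39.3
```

Call:
send_rows --deltas "0 0 0 0; 0 0 0 0; 0 0 0 0; 0 0 0 0; 0 0 0 0"

```text
t: 38.6
eef_pos: [0.5695, 0.2239, 0.2594]
tool_rot: [-0.0, -0.03, 1.0, 0.0]
contact_force: [-0.2, 1.1, -1.5]
gripper_width: 0.17
grasp_force: 39.3
```

```bash
python3 -c "
from h import *
st([.5707,.2230,.189])
p=bot.read_camera('wrist'); save(p,'w5.png'); o=bot.get_obs()['eef_pos']; print(project(p,[[.5707,.223,.174],[o[0],o[1],o[2]-.0634],[o[0],o[1],.212]]).round(1).tolist())"; python3 g.py pintop .571 .223 .02 .27 .29
```

```text
t 38.6 [0.5695 0.2239 0.2594] yaw 3.45 F [-0.2  1.1 -1.5] w 0.17
delta [-0.0012 -0.001   0.0704]
[[318.1, 261.2], [319.3, 272.6], [319.3, 284.1]]
t 38.7
pintop 5258 mean [0.5651 0.2234 0.2812] rect c 0.5694 0.2229 size 23.3 36.5 ang 3.3 zmed 0.2816
t 38.7 [0.5697 0.2236 0.2595] yaw 3.41 F [-0.1  0.4 -0.6] w 0.171
```

View pics/w5.png

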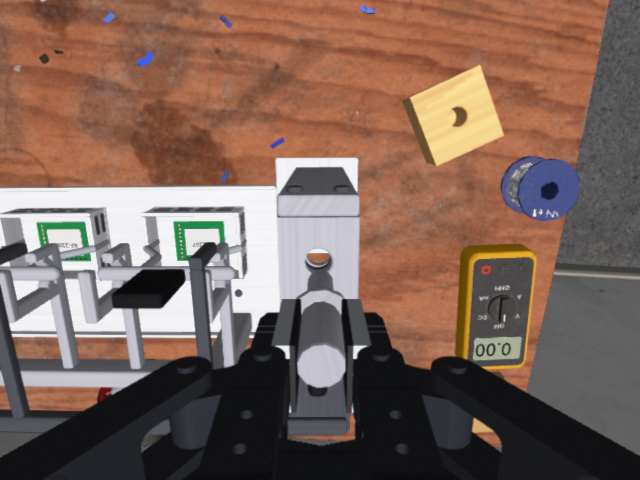

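The pin's tip, at (318, 275), is just behind and above the hole at (318, 258), as predicted. A 1 mm correction and then straight down.

Call:
send_rows --deltas "-0.001 -0.0007 0 0; -0.001 -0.0007 0.01 0; -0.001 -0.0007 0.02 0; -0.001 -0.0007 0.025 0; -0.001 -0.0007 0.03 0"

```text
t: 39.2
eef_pos: [0.5705, 0.2225, 0.2283]
tool_rot: [-0.001, -0.03, 1.0, -0.0]
contact_force: [-0.3, 0.1, -0.8]
gripper_width: 0.171
grasp_force: 39.3
```

Call:
send_rows --deltas "0 0 0.008 0; 0 0 0.016 0; 0 0 0.024 0; 0 0 0.032 0; 0 0 0.036 0"

```text
t: 39.7
eef_pos: [0.5705, 0.2225, 0.1922]
tool_rot: [-0.001, -0.03, 1.0, -0.0]
contact_force: [0.2, -0.5, -0.9]
gripper_width: 0.173
grasp_force: 39.3
```

Call:
send_rows --deltas "0 0 0.002 0; 0 0 0.003 0; 0 0 0.003 0; 0 0 0.003 0"

```text
t: 40.1
eef_pos: [0.5712, 0.2228, 0.1907]
tool_rot: [0.0, -0.03, 1.0, 0.0]
contact_force: [0.7, 0.1, -1.0]
gripper_width: 0.172
grasp_force: 39.4
```

Fully down with hardly any force. I'll release, rise and check.

Call:
send_rows --deltas "0 0 0 0; 0 0 0 0; 0 0 0 0; 0 0 0 0; 0 0 0 0" --claw 0.5

```text
t: 40.6
eef_pos: [0.5709, 0.2227, 0.1904]
tool_rot: [0.0, -0.03, 1.0, 0.0]
contact_force: [0.2, 0.7, 0.7]
gripper_width: 0.498
grasp_force: 0.0
```

Call:
send_rows --deltas "0 0 -0.03 0; 0 0 -0.07 0; 0 0 -0.11 0; 0 0 -0.11 0; 0 0 -0.11 0"

```text
t: 41.1
eef_pos: [0.5714, 0.2228, 0.3014]
tool_rot: [0.001, -0.029, 1.0, 0.001]
contact_force: [-0.8, -1.2, -0.4]
gripper_width: 0.502
grasp_force: 0.0
```

Call:
send_rows --deltas "0.05 0.03 0 0; 0.08 0.05 0 0; 0.08 0.05 0 0; 0.08 0.05 0 0; 0.08 0.05 0 0"

```text
t: 41.6
eef_pos: [0.4886, 0.2668, 0.2996]
tool_rot: [-0.0, -0.029, 1.0, -0.001]
contact_force: [-0.2, -0.1, -0.2]
gripper_width: 0.506
grasp_force: 0.0
```

```bash
python3 g.py pintop .571 .223 .02 .205 .225 handle .62 .2253 .03 .198 .2085 grip1 .602 .120 .03 .16 .176 grip2 .6094 -.0045 .03 .160 .176; python3 -c "
from h import *
p=bot.read_camera('side'); cv2.imwrite('pics/s2.png',cv2.resize(p['img'][140:380,200:440,::-1],None,fx=2.5,fy=2.5)); X,uv=cloud(p)
for n,y,x in (('g1',.12,.6025),('g2',-.0045,.6096)):
    m=(abs(X[:,0]-x)<.02)&(abs(X[:,1]-y)<.025)&(X[:,2]>.15)&(X[:,2]<.18); print(n,m.sum(),X[m].mean(0).round(4) if m.sum() else '')"
```

```text
t 41.65
pintop none 0
handle 177 mean [0.6098 0.2275 0.2036] rect c 0.6126 0.2287 size 15.7 5.9 ang 25.7 zmed 0.2042
grip1 164 mean [0.5984 0.1098 0.1666] rect c 0.5982 0.1107 size 5.5 15.2 ang 29.8 zmed 0.167
grip2 none 0
t 41.65 [0.4889 0.2667 0.2997] yaw 3.27 F [ 0.  -0.9  0.5] w 0.497
g1 36 [0.6028 0.1243 0.1694]
g2 31 [0.6097 0.0038 0.1689]
```

View pics/s2.png

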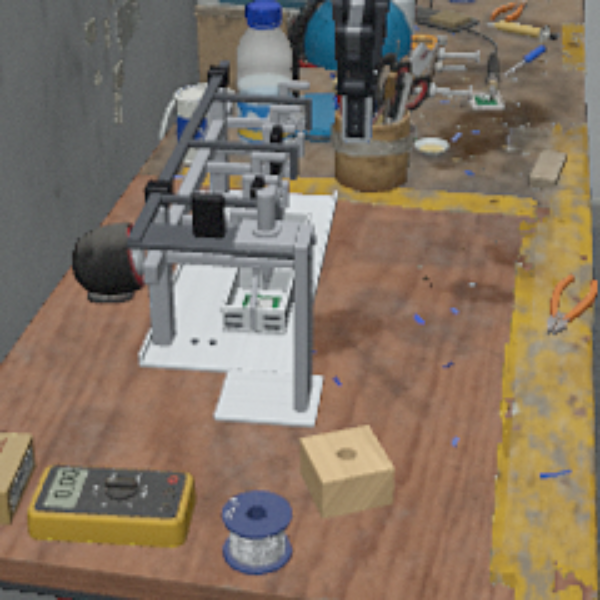

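The pin stands in the bracket at (267, 215), both baskets hang behind it, and the block is empty. One numeric check of the pin's height and the keeper before handing in.

Run:
```python
from h import *
p=bot.read_camera('side'); X,uv=cloud(p)
m=(np.hypot(X[:,0]-.5705,X[:,1]-.223)<.02)&(X[:,2]>.19)&(X[:,2]<.23); z=np.percentile(X[m][:,2],[50,98]); c=X[m].mean(0)
h=(abs(X[:,0]-.62)<.02)&(abs(X[:,1]-.226)<.03)&(X[:,2]>.198)&(X[:,2]<.21)
hy=X[h].mean(0); print(m.sum(),c.round(4),z.round(4),h.sum(),hy.round(4))
if .205<z[1]<.216 and abs(c[0]-.5705)<.004 and abs(hy[1]-.2298)<.002: print(bot.hand_in())
```

```text
88 [0.5714 0.2287 0.2042] [0.2048 0.2141] 76 [0.6205 0.2293 0.2035]
the job is handed in; nothing more can be done
None
```

I handed the job in: the two baskets present are hanging on the rack, the keeper is closed, and the pin is back in the bracket with its collar down. My last camera check agreed with this, but `hand_in` gave no verdict, so I don't know how it was judged.

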